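Turn the circuit board over on the test stand

ROBOT

A 7-joint arm with a two-finger parallel gripper is mounted at the origin on the work surface. World frame = base frame: x ahead of the robot, y to its left, z up, the work surface at z = 0. Lengths are in mm, angles in rad, forces in N, time in s.
With the tool pointing down it reaches from about 400 to 875 mm from the base axis. Payload 4.4 kg.
Tool frame: the origin (TCP) lies where the fingers leave the gripper's body, on its centre line; the fingertips stand 73 mm ahead of it and the grasp point (between the pads) lies 54 mm ahead of it; z points along the fingers, y is the line along which they close (so a half turn about z gives the same grasp; the last joint's range is limited). The gripper opens to 85 mm and grips with 20 to 120 N. Pads are 22 mm wide; open, the fingers measure 114 mm over their backs; the gripper's body (76 mm by 85 mm) begins 54 mm behind the grasp point. The pads swing forward as they close: fully open they stand 13 mm farther back than shut.
Start: joints at [-1.286, 0.628, 0.038, 1.517, -0.027, 0.996, -0.02], TCP at [223.351, 610.435, 303.913] pointing down, gripper open.
Joint ranges: [-3.06, 3.06], [-0.37, 2.12], [-1.25, 1.32], [0.18, 2.47], [-1.1, 4.24], [0.23, 1.98], [-2.94, 2.94]. Speed limits (rad/s): [2.57, 2.57, 3.14, 3.14, 3.14, 3.14, 3.14].

INTERFACE

Orientations are given as [roll, pitch, yaw] about the fixed x, y, z axes, in that order (R = Rz(yaw) Ry(pitch) Rx(roll)).
In Python, from cell import ctrl gives the robot as it stands.
- The arm moves only by the tool send_rows, never from a script. Its argument "rows" is a list that holds one entry, the list of rows, each a list of 6 numbers: the shift along the tool's x, y, z in cm, then the turn, a rotation vector about the tool's x, y, z in rad. In form: [[[tx, ty, tz, wx, wy, wz], ...]]. A call has 1 to 10 rows; each row is the pose to reach, as a shift and turn from the pose commanded when the call began, along the tool's axes at that moment; what a row does not reach only later rows make up. A row lasts 1/10 s, in which the tool goes at most 50 mm and 8.59 degrees, less where a joint would pass 70% of its speed; a pose out of reach is approached as far as the arm can. A call with a gripper value outside its range is refused whole. "grip" is the closure in counts, from 0 (fully open) to 255 (shut), set as the call begins (left out, the last holds). The fingers move at their own pace and stop on an object; the grip force is fixed at half the most. Time passes only in rows, so rows that repeat a pose let the fingers close. It gives the time, the measured TCP pose, the force, the opening and the grip force at its end, in the units of the state.
- ctrl.read_state(): the state, without advancing time (a new reading comes with each control period).
- ctrl.get_image(name): name is "scene" or "top" or "wrist"; returns a dict with "pixels" (400x640x3 uint8, red, green, blue), "fx", "fy", "cx", "cy" (pixels), "extrinsics" (4x4, takes a point from camera to world coordinates); the wrist camera has in their place "mount" (4x4, takes a point from camera to tool coordinates, whose origin is the TCP and whose axes are the flange's). Camera axes: x right, y up, looking along -z (the intrinsics and any distortion apply to the point x, -y, -z); pixel columns grow to the right and rows downward; lengths in mm; the calibration is good to about 2 mm. A picture is of the moment at which its call begins: read the wrist's pose just before it. There is no depth.
- ctrl.finish_job(): hands the job in; it is judged then, once.
The state is a dict: "clock": time; "qpos": joint angles; "qd": joint speeds; "tau": joint torques, N m; "eef_pos": TCP position; "tool_rot": TCP orientation; "force": force on the tool from outside, world axes, zero at the start; "torque": the same for the moment, N m; "width": finger opening in mm; "gripper_force": force on a finger pad.
Only numpy, scipy, OpenCV 4.12 (cv2) and the standard library are available. Lean on these libraries where they do the work, as an engineer would, in place of code of your own. Each camera call takes 0.05 s, during which the arm holds its last target. There are 200 camera calls.

TASK

Lift the clear dust cover off the test stand by its orange knob and set it down upright on the blue mat. Then turn the framed circuit board over and lean it back on the stand, centred on the ledge, so that its copper solder side faces out instead of the green component side. Set both down with the gripper rather than dropping them, do not bang the cover against the board, and leave the other things on the bench where they are.

Things in the scene. Friction and masses are not known exactly. Their poses are not given: they have to be found in the camera images.
- stand: Fixed stand: aluminium plate 150 (x) x 200 (y) x 12 mm, origin under its centre, +x = open front, away from the robot. A black rest leans back 30 deg from vertical, rising towards -x: two rails 14 wide, 6 thick, 50 mm either side of the middle, 78 mm up the slope, cross bar over the lowest 20 mm, open between. Ledge 116 mm wide at its foot, square to the slope: the board stays by its weight.
- seat (a point): Centre of a properly seated board (back on the rails, lower edge on the ledge, centred sideways). z: outward normal of the board (away from the robot, 30 deg above level); x: down the slope to the ledge (30 deg from vertical); y: level, along the ledge. In the stand's frame at x = -4.7, y = 0, z = 76.1 mm.
- board: Circuit board in a grey plastic frame, a flat block 96 (x) x 130 (y) x 10 mm (z), about 0.16 kg, origin at its centre. +z is the green component side with chips, -z the copper solder side. It starts leaning on the stand, +z outward, +x down the slope, up to 10 mm off centre sideways. The top edge (x = -48 mm) is free on both faces between the rails. Either long edge may end up lowest.
- solder_face (a point): Centre of the copper solder face of the board (board z = -5 mm).
- cover: Loose clear dust cover, a box open below with orange upper edges, 108 (x) x 170 (y) x 120 mm high, walls 4 mm, about 0.3 kg; origin at the centre of its lower rim, z up. It stands free on the stand's plate (12 mm up) over the board, about 8 mm clear of it at the nearest. The board's top is 120 mm above the bench: raise the rim above that before moving sideways.
- knob (a point): Centre of the cover's orange knob, a 30 x 30 x 30 mm block square to the cover, standing on the middle of its top: this point is 135 mm above the cover's rim and 15 mm above its top face.
- mat: Blue set-down mat, fixed flat on the bench, 190 mm (x) x 240 mm (y) x 3 mm; origin at the centre of its underside.
- multimeter: Bystander: yellow multimeter lying on the bench, 150 x 78 x 40 mm, origin at the centre of its underside.
- dispenser: Bystander: black tape dispenser, 130 x 60 x 80 mm, origin at the centre of its underside.
- screwdriver: Bystander: screwdriver with red handle lying on the bench, 170 mm long, along its x.
Mind the look-alikes: they are no part of the job. Leave any pink, purple or red look-alike of the cover alone.

How it is judged (in metres and radians):
On the way, in this order (a step that is already met when the one before it is completed fails the run):
1. the cover, still in the fingers, is lowered onto the blue mat (rim within 15 mm of it) (contact force between the fingers and cover above 0.3 N and z of cover in the frame of mat below 0.018 m and x of cover in the frame of mat between -0.045 and 0.045 m and y of cover in the frame of mat between -0.045 and 0.045 m), for 0.05 s.
2. the board is lifted off the stand in the fingers (contact force between the fingers and board above 0.3 N and distance between board and seat above 0.03 m and contact force between board and stand below 0.05 N), for 0.1 s.
3. the board, turned over and still in the fingers, is brought down onto the stand (within 15 mm of its place along the slope) (contact force between the fingers and board above 0.3 N and x of board in the frame of seat above -0.015 m and z of board in the frame of seat between -0.02 and 0.02 m and distance between board and seat below 0.035 m and angle between the z axis of board and the z axis of seat, either way round below 0.5 rad and z of stand in the frame of board above 0.01 m), for 0.05 s.
At the end, for the whole second after the job is handed in: Board released and still on the stand, copper side out, lower edge on the ledge (6 mm), back on the rails (5 mm, 0.09 rad), centred sideways within 15 mm. Cover upright, still and released on the blue mat, its centre within 45 mm of the mat centre along each mat axis (x of board in the frame of seat between -0.006 and 0.006 m and z of board in the frame of seat between -0.005 and 0.005 m and y of board in the frame of seat between -0.015 and 0.015 m and angle between the z axis of board and the z axis of seat, either way round below 0.09 rad and angle between the y axis of board and the y axis of seat, either way round below 0.09 rad and z of solder_face in the frame of seat above 0.002 m and linear speed of each of board, cover below 0.02 m/s and z of cover in the frame of mat below 0.007 m and angle between cover's own z axis and vertical below 0.05 rad and x of cover in the frame of mat between -0.045 and 0.045 m and y of cover in the frame of mat between -0.045 and 0.045 m); the robot touches nothing.
It fails at once if the cover is banged against the board (over 12 N) (contact force between cover and board above 12 N).
It fails at once if the multimeter is moved more than 25 mm (distance of multimeter from where it was at the start of the episode above 0.025 m).
It fails at once if the tape dispenser is moved more than 25 mm (distance of dispenser from where it was at the start of the episode above 0.025 m).
It fails at once if the screwdriver is moved more than 25 mm (distance of screwdriver from where it was at the start of the episode above 0.025 m).
It also fails if it takes over 69 s, if anything falls off the work surface, if the arm or the gripper's body presses on something with over 40 N, if the wrist force passes 120 N, or if a joint passes its speed limit or range.

## Working session

There is one attempt and no reset: what is moved stays moved. The work goes in short steps, Python scripts to look and compute and a tool call to move; the robot and the scene stay as the last step left them, time stands still between calls to the robot, and variables do not carry over. Pictures are saved under pics/ and viewed, at most 10 in all, crops included, and the job is handed in when it is done.

Besides the shell and the picture viewer there is one more tool, called after ">>>" by a JSON object that holds its "api" and its "payload". send_rows: Moves the arm, as the interface text tells. Its arguments: {"type":"object","properties":{"rows":{"type":"array","items":{"type":"array","items":{"type":"array","items":{"type":"number"}}}},"grip":{"type":"number"}},"required":["rows"]}

```bash
mkdir -p pics; python3 - <<'E'
from cell import ctrl
import cv2,numpy as np,pickle
s=ctrl.read_state();print(s)
for n in("scene","top"):
    d=ctrl.get_image(n);pickle.dump(d,open(n+".pkl","wb"))
    cv2.imwrite(f"pics/{n}0.png",d["pixels"][:,:,::-1]);print(n,d["fx"],d["fy"],d["cx"],d["cy"],d["extrinsics"],[k for k in d])
E
```

```text
{'clock': 0.0, 'qpos': array([-1.28581614,  0.62932066,  0.03841526,  1.51838307, -0.02705092,
        0.99628472, -0.01999723]), 'qd': array([ 2.73568191e-03, -4.98120260e-04,  4.54455170e-04, -2.13601159e-05,
       -6.32250497e-04,  7.45842731e-04, -1.72612581e-03]), 'tau': array([ 6.77441294e-04, -5.63406551e+01,  1.22693505e+00, -1.93448710e+01,
        1.11808433e-02,  1.02063100e-02, -6.13121159e-06]), 'eef_pos': array([223.13790275, 609.97706732, 303.00013899]), 'tool_rot': array([-3.13971311e+00, -3.46362758e-05,  2.79080875e+00]), 'force': array([-0.71019656, -0.40203455,  0.01744203]), 'torque': array([-0.00119409,  0.05549793, -0.03632587]), 'gripper_force': 0.0, 'width': 85.20455091920276}
scene 382.09087191798216 382.09087191798216 327.8886152851912 198.01655356573923 [[-3.63414951e-01 -6.32107058e-01  6.84375804e-01  1.40262902e+03]
 [ 9.31348234e-01 -2.28520730e-01  2.83493813e-01  4.32021431e+02]
 [-2.28043811e-02  7.40418087e-01  6.71759642e-01  9.17630206e+02]
 [ 0.00000000e+00  0.00000000e+00  0.00000000e+00  1.00000000e+00]] ['pixels', 'fx', 'fy', 'cx', 'cy', 'extrinsics']
top 361.45276995924974 361.45276995924974 325.2240727171154 201.7179737101779 [[ 2.93871342e-02  9.97551494e-01 -6.34619074e-02  5.09517892e+02]
 [-9.99490701e-01  3.01156752e-02  1.05538806e-02  8.00505631e+01]
 [ 1.24392376e-02  6.31194380e-02  9.97928455e-01  1.21887463e+03]
 [ 0.00000000e+00  0.00000000e+00  0.00000000e+00  1.00000000e+00]] ['pixels', 'fx', 'fy', 'cx', 'cy', 'extrinsics']
```

```bash
ls; python3 -c "
import cv2,numpy as np
a=cv2.imread('pics/scene0.png');b=cv2.imread('pics/top0.png')
print(a.shape)"
```

```text
pics
scene.pkl
top.pkl
(400, 640, 3)
```

View pics/scene0.png

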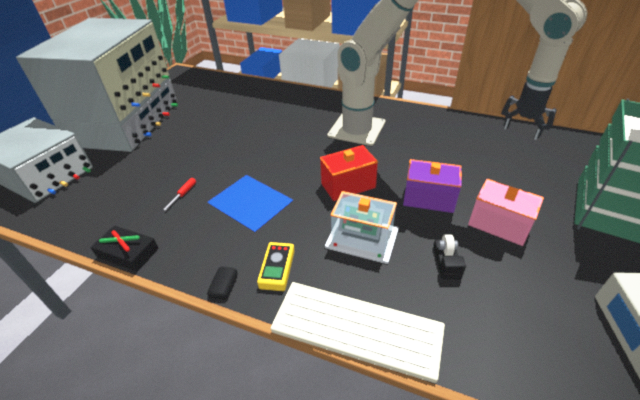

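View pics/top0.png

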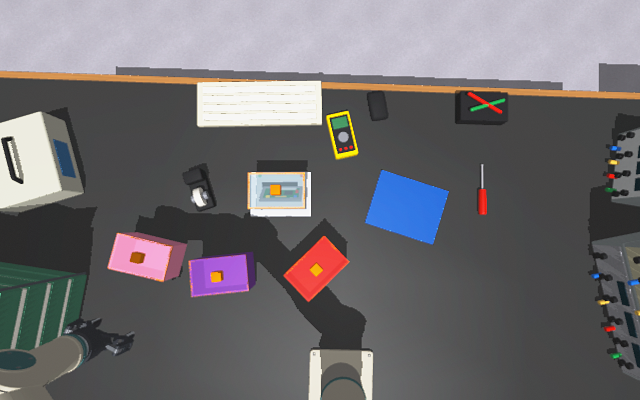

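The clear cover is at scene (364,212) and top (277,190), on the white plate with an orange rim. The look-alikes are red (scene 349,172 / top 317,268), purple (433,186 / 221,275) and pink (506,210 / 147,257). I choose the clear one with the board inside. The mat is at top (407,207). Next I measure and check the choice in one close crop.

```bash
cat > h.py <<'E'
import cv2,numpy as np,pickle
def ray(d,u,v,T=None):
    T=d["extrinsics"] if T is None else T
    r=T[:3,:3]@np.array([(u-d["cx"])/d["fx"],-(v-d["cy"])/d["fy"],-1.0])
    return T[:3,3],r/np.linalg.norm(r)
def onz(d,u,v,z,T=None):
    o,r=ray(d,u,v,T);return o+r*(z-o[2])/r[2]
def tri(*rs):
    A=sum(np.eye(3)-np.outer(r,r) for o,r in rs);b=sum((np.eye(3)-np.outer(r,r))@o for o,r in rs)
    return np.linalg.solve(A,b)
def orange(p):
    h=cv2.cvtColor(p,cv2.COLOR_RGB2HSV);return cv2.inRange(h,(8,150,120),(22,255,255))
def blue(p):
    h=cv2.cvtColor(p,cv2.COLOR_RGB2HSV);return cv2.inRange(h,(102,150,80),(120,255,255))
def crop(m,x0,y0,x1,y1):
    o=np.zeros_like(m);o[y0:y1,x0:x1]=m[y0:y1,x0:x1];return o
def big(m):
    c,_=cv2.findContours(m,cv2.RETR_EXTERNAL,cv2.CHAIN_APPROX_NONE);return max(c,key=cv2.contourArea)
E
python3 - <<'E'
from h import *
S=pickle.load(open("scene.pkl","rb"));T=pickle.load(open("top.pkl","rb"))
m=crop(blue(T["pixels"]),350,150,460,260);c=cv2.boxPoints(cv2.minAreaRect(big(m)))
P=np.array([onz(T,*q,3) for q in c]);print("mat",P.round(1),P.mean(0),np.linalg.norm(P[1]-P[0]),np.linalg.norm(P[2]-P[1]))
e=P[1]-P[0];print("edge ang",np.degrees(np.arctan2(e[1],e[0])))
ms=crop(blue(S["pixels"]),200,165,300,240);M=cv2.moments(ms);print("mat scene",onz(S,M["m10"]/M["m00"],M["m01"]/M["m00"],3))
# orange rim top
mo=crop(orange(T["pixels"]),235,160,320,225);n,l,st,ce=cv2.connectedComponentsWithStats(mo);print(st[1:],ce[1:])
mq=crop(orange(S["pixels"]),325,185,405,240);n,l,st,ce=cv2.connectedComponentsWithStats(mq);print(st[1:],ce[1:])
ys,xs=np.nonzero(mo);q=cv2.boxPoints(cv2.minAreaRect(np.c_[xs,ys].astype(np.float32)))
R=np.array([onz(T,*p,132) for p in q]);print("rim",R.round(1),R.mean(0),np.linalg.norm(R[1]-R[0]),np.linalg.norm(R[2]-R[1]));e=R[1]-R[0];print(np.degrees(np.arctan2(e[1],e[0])))
a=cv2.resize(T["pixels"][150:230,225:335],None,fx=5,fy=5,interpolation=2);b=cv2.resize(S["pixels"][180:265,315:410],None,fx=4.7,fy=4.7,interpolation=2)[:400]
b=cv2.resize(b,(b.shape[1]*400//b.shape[0],400));o=np.hstack([cv2.resize(a,(400,291)),np.zeros((291,5,3),np.uint8),cv2.resize(b,(int(b.shape[1]*291/400),291))]);print(o.shape)
cv2.imwrite("pics/c1.png",o[:,:,::-1])
E
```

```text
mat [[ 521.2  -65.2    3. ]
 [ 703.7 -119.4    3. ]
 [ 635.9 -353.     3. ]
 [ 454.3 -296.5    3. ]] [ 578.78348576 -208.50237083    3.        ] 190.46686046694958 243.23253635287148
edge ang -16.535950981832606
mat scene [ 585.26600915 -205.79844796    3.        ]
[[248 172   1   4   4]
 [304 174   1   2   2]
 [303 177   1   1   1]
 [248 179   2   5   6]
 [303 179   1   2   2]
 [248 185   1   3   3]
 [270 185  11  10 108]
 [304 194   1   5   5]
 [247 207   2   2   2]] [[248.         173.5       ]
 [304.         174.5       ]
 [303.         177.        ]
 [248.16666667 181.16666667]
 [303.         179.5       ]
 [248.         186.        ]
 [275.         189.5       ]
 [304.         196.        ]
 [247.5        207.5       ]]
[[341 191   5   1   5]
 [340 193   1   1   1]
 [349 192   1   1   1]
 [354 193   1   1   1]
 [339 195   1   1   1]
 [369 196   1   2   2]
 [371 197   3   1   3]
 [359 198  11  14 118]
 [332 211   1   1   1]
 [331 214   2   2   3]
 [344 218   1   1   1]
 [391 218   1   1   1]
 [352 220   2   1   2]
 [356 221   2   1   2]
 [360 222   2   1   2]
 [364 223   2   1   2]
 [370 224   1   1   1]
 [374 225   1   1   1]] [[343.         191.        ]
 [340.         193.        ]
 [349.         192.        ]
 [354.         193.        ]
 [339.         195.        ]
 [369.         196.5       ]
 [372.         197.        ]
 [363.8559322  204.39830508]
 [332.         211.        ]
 [331.33333333 214.66666667]
 [344.         218.        ]
 [391.         218.        ]
 [352.5        220.        ]
 [356.5        221.        ]
 [360.5        222.        ]
 [364.5        223.        ]
 [370.         224.        ]
 [374.         225.        ]]
rim [[552.7 302.8 132. ]
 [661.5 304.4 132. ]
 [661.9 133.2 132. ]
 [553.  132.6 132. ]] [607.28725382 218.25155443 132.        ] 108.77360713747797 171.24443616900834
0.8339189684875175
(291, 729, 3)
```

View pics/c1.png

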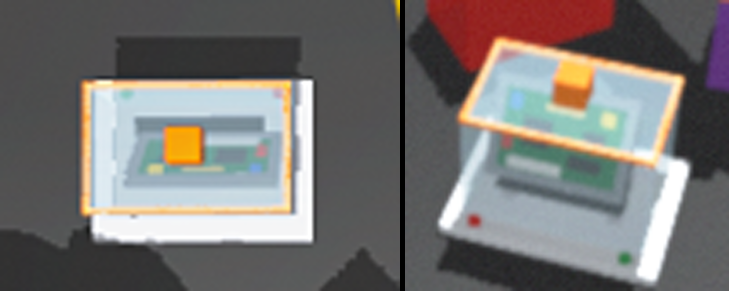

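The close crop shows the clear cover with an orange rim and knob (crop 183,145), and the green board inside on the white plate. The rim measures 108.8 x 171.2 mm at z=132, which fits. Its centre is (607,218) and its yaw about 0°. The mat measures 190 x 243 mm, centred near (581,-207). Next I move above the knob.

>>> {"api": "send_rows", "payload": {"rows": [[[-49.5,-23.6,0,0,0,1.22],[-49.5,-23.6,0,0,0,1.22],[-49.5,-23.6,0,0,0,1.22],[-49.5,-23.6,0,0,0,1.22],[-49.5,-23.6,0,0,0,1.22],[-49.5,-23.6,0,0,0,1.22],[-49.5,-23.6,0,0,0,1.22],[-49.5,-23.6,0,0,0,1.22],[-49.5,-23.6,0,0,0,1.22],[-49.5,-23.6,0,0,0,1.22]]], "grip": 0}}

```text
clock: 1.1
eef_pos: [574.1, 251.9, 303.5]
tool_rot: [-3.141, 0.0, 1.571]
force: [1.6, 1.2, -0.3]
width: 85.2
gripper_force: 0.0
```

>>> {"api": "send_rows", "payload": {"rows": [[[0,0,0,0,0,0],[0,0,0,0,0,0]]]}}

```text
clock: 1.3
eef_pos: [573.9, 251.5, 303.3]
tool_rot: [-3.141, 0.001, 1.567]
force: [-0.9, 0.4, -0.3]
width: 85.1
gripper_force: 0.0
```

>>> {"api": "send_rows", "payload": {"rows": [[[-3.35,3.3,0,0,0,0],[-3.35,3.3,0,0,0,0],[-3.35,3.3,0,0,0,0],[-3.35,3.3,0,0,0,0]]]}}

```text
clock: 1.7
eef_pos: [604.9, 221.9, 303.5]
tool_rot: [-3.14, -0.001, 1.573]
force: [-0.5, 0.2, 0.1]
width: 85.5
gripper_force: 0.0
```

```bash
cat >> h.py <<'E'
from scipy.spatial.transform import Rotation as Ro
def wrist(ctrl,name):
    s=ctrl.read_state();d=ctrl.get_image("wrist")
    W=np.eye(4);W[:3,:3]=Ro.from_euler("xyz",s["tool_rot"]).as_matrix();W[:3,3]=s["eef_pos"]
    d["extrinsics"]=W@d["mount"];pickle.dump(d,open(name+".pkl","wb"));cv2.imwrite(f"pics/{name}.png",d["pixels"][:,:,::-1]);return s,d
E
python3 - <<'E'
from h import *
from cell import ctrl
s,d=wrist(ctrl,"w1");print(s["eef_pos"],s["qpos"].round(3),d["mount"].round(3))
m=orange(d["pixels"]);n,l,st,ce=cv2.connectedComponentsWithStats(m)
for i in range(1,n):
    if st[i][4]>60: print(st[i],ce[i],onz(d,*ce[i],162))
c=big(m);q=cv2.boxPoints(cv2.minAreaRect(c));print(np.array([onz(d,*p,162) for p in q]))
E
```

```text
[604.93291272 221.86651038 303.483946  ] [-0.606  0.646  0.364  1.54  -0.259  1.005 -0.167] [[  0.      0.957   0.289  73.405]
 [  1.     -0.     -0.      0.607]
 [ -0.      0.289  -0.957 -70.317]
 [  0.      0.      0.      1.   ]]
[43  4 28 83 86] [56.87209302 45.27906977] [444.32171196 326.18131213 162.        ]
[336  85  61  93 828] [385.42874396 117.44323671] [649.7869061  283.43054026 162.        ]
[246  90  44   9 162] [262.19135802  93.33333333] [569.67218938 298.27523621 162.        ]
[ 304  184   41   46 1748] [324.28432494 207.02688787] [610.25795543 221.12463537 162.        ]
[385 195   7  53 188] [387.58510638 224.68085106] [656.28045618 207.73046872 162.        ]
[  0 226 139  78 387] [ 66.31782946 257.20413437] [417.06467065 180.63240426 162.        ]
[582 268  33  73 490] [597.17142857 301.98979592] [824.94249101 143.03701373 162.        ]
[  0 306  80  39 312] [ 36.08012821 328.30128205] [378.00605424 116.49195494 162.        ]
[128 372  21  24 160] [138.      383.20625] [451.38998383  60.108841   162.        ]
[[595.95684911 238.07308123 162.        ]
 [623.85016763 238.1631799  162.        ]
 [624.77221515 204.23485533 162.        ]
 [595.63544202 204.13419581 162.        ]]
```

View pics/w1.png

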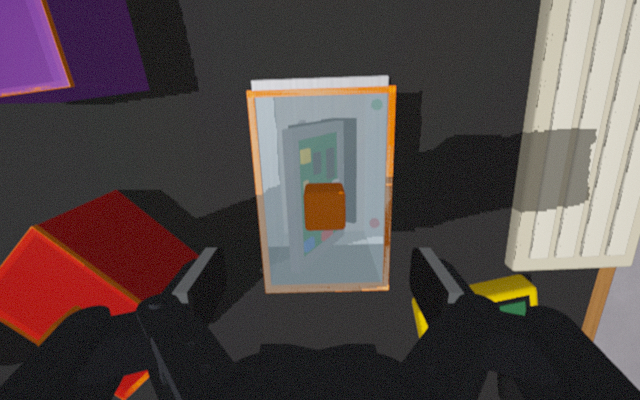

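Knob top at wrist pixel (324,207) gives about (609,219), against (607,218) from the top camera. They agree, so I go down and grip.

>>> {"api": "send_rows", "payload": {"rows": [[[-0.3,0.4,2,0,0,0],[-0.3,0.4,4.5,0,0,0],[-0.3,0.4,7,0,0,0],[-0.3,0.4,8.7,0,0,0],[-0.3,0.4,9.4,0,0,0],[-0.3,0.4,9.4,0,0,0],[-0.3,0.4,9.4,0,0,0]]]}}

```text
clock: 2.45
eef_pos: [610.5, 217.5, 210.8]
tool_rot: [3.14, -0.001, 1.572]
force: [0.9, -0.5, 0.1]
width: 85.5
gripper_force: 0.0
```

>>> {"api": "send_rows", "payload": {"rows": [[[0,0,0,0,0,0],[0,0,0,0,0,0],[0,0,0,0,0,0],[0,0,0,0,0,0],[0,0,0,0,0,0],[0,0,0,0,0,0],[0,0,0,0,0,0],[0,0,0,0,0,0],[0,0,0,0,0,0],[0,0,0,0,0,0]]], "grip": 255}}

```text
clock: 3.45
eef_pos: [610.4, 216.9, 210.5]
tool_rot: [3.141, -0.001, 1.571]
force: [-1.7, 0.5, 6.4]
width: 28.8
gripper_force: 60.0
```

>>> {"api": "send_rows", "payload": {"rows": [[[0,0,-0.5,0,0,0],[0,0,-1.5,0,0,0],[0,0,-3,0,0,0],[0,0,-5,0,0,0],[0,0,-7,0,0,0],[0,0,-9,0,0,0],[0,0,-11,0,0,0],[0,0,-13,0,0,0],[0,0,-14,0,0,0],[0,0,-14,0,0,0]]]}}

```text
clock: 4.45
eef_pos: [611.0, 216.7, 352.0]
tool_rot: [3.138, -0.001, 1.571]
force: [0.7, -0.5, -4.8]
width: 28.7
gripper_force: 59.1
```

>>> {"api": "send_rows", "payload": {"rows": [[[-1,0,0,0,0,0],[-3,-0.2,0,0,0,0],[-6,-0.4,0,0,0,0],[-9.5,-0.7,0,0,0,0],[-13,-0.9,0,0,0,0],[-16.5,-1.2,0,0,0,0],[-20,-1.4,0,0,0,0],[-23.5,-1.7,0,0,0,0],[-27,-1.9,0,0,0,0],[-30.5,-2.2,0,0,0,0]]]}}

```text
clock: 5.45
eef_pos: [586.5, -91.8, 349.1]
tool_rot: [-3.139, 0.001, 1.569]
force: [1.1, 0.1, -3.5]
width: 29.5
gripper_force: 59.1
```

>>> {"api": "send_rows", "payload": {"rows": [[[-3.5,-0.2,0,0,0,0],[-7,-0.5,0,0,0,0],[-9.5,-0.7,0,0,0,0],[-11.2,-0.8,0,0,0,0],[-11.9,-0.8,0,0,0,0],[-11.9,-0.8,0,0,0,0],[-11.9,-0.8,0,0,0,0]]]}}

```text
clock: 6.15
eef_pos: [580.5, -205.6, 349.5]
tool_rot: [-3.141, -0.002, 1.573]
force: [1.0, 0.3, -4.0]
width: 29.0
gripper_force: 59.1
```

>>> {"api": "send_rows", "payload": {"rows": [[[0,0,1,0,0,0],[0,0,3,0,0,0],[0,0,5.5,0,0,0],[0,0,8,0,0,0],[0,0,10.5,0,0,0],[0,0,12.5,0,0,0],[0,0,13.6,0,0,0],[0,0,14.1,0,0,0],[0,0,14.3,0,0,0],[0,0,14.3,0,0,0]]]}}

```text
clock: 7.15
eef_pos: [580.7, -207.2, 207.4]
tool_rot: [3.141, 0.0, 1.571]
force: [-0.1, -0.1, -4.5]
width: 28.9
gripper_force: 59.1
```

>>> {"api": "send_rows", "payload": {"rows": [[[0,0,0.1,0,0,0],[0,0,0.2,0,0,0],[0,0,0.3,0,0,0],[0,0,0.4,0,0,0],[0,0,0.4,0,0,0],[0,0,0.4,0,0,0]]]}}

```text
clock: 7.75
eef_pos: [580.2, -207.3, 202.9]
tool_rot: [-3.142, -0.0, 1.571]
force: [-0.3, 0.1, -3.3]
width: 28.9
gripper_force: 59.1
```

Still hanging, so a little lower in 1 mm steps.

>>> {"api": "send_rows", "payload": {"rows": [[[0,0,0.1,0,0,0],[0,0,0.1,0,0,0],[0,0,0.2,0,0,0],[0,0,0.2,0,0,0]]]}}

```text
clock: 8.15
eef_pos: [580.1, -207.2, 201.6]
tool_rot: [3.141, -0.0, 1.571]
force: [-2.5, 1.2, 2.9]
width: 29.2
gripper_force: 59.9
```

>>> {"api": "send_rows", "payload": {"rows": [[[0,0,0,0,0,0],[0,0,0,0,0,0],[0,0,0,0,0,0],[0,0,0,0,0,0],[0,0,0,0,0,0],[0,0,0,0,0,0],[0,0,0,0,0,0]]], "grip": 0}}

```text
clock: 8.85
eef_pos: [580.2, -207.2, 200.9]
tool_rot: [-3.142, 0.0, 1.571]
force: [0.4, -0.1, -0.1]
width: 85.1
gripper_force: 0.0
```

>>> {"api": "send_rows", "payload": {"rows": [[[0,0,-1,0,0,0],[0,0,-3,0,0,0],[0,0,-6,0,0,0],[0,0,-10,0,0,0],[0,0,-14,0,0,0],[0,0,-18,0,0,0],[0,0,-20,0,0,0]]]}}

```text
clock: 9.55
eef_pos: [580.9, -208.0, 405.8]
tool_rot: [3.135, 0.002, 1.57]
force: [0.3, 0.6, -0.1]
width: 85.5
gripper_force: 0.0
```

```bash
python3 - <<'E'
from h import *
from cell import ctrl
for n in("scene","top"):
    d=ctrl.get_image(n);pickle.dump(d,open(n+"2.pkl","wb"))
a=pickle.load(open("top2.pkl","rb"));b=pickle.load(open("scene2.pkl","rb"))
A=cv2.resize(a["pixels"][150:250,225:465],(792,330),interpolation=2);B=cv2.resize(b["pixels"][150:265,200:410],(493,270),interpolation=2)
o=np.zeros((600,792,3),np.uint8);o[:330]=A;o[330:,:493]=B;cv2.imwrite("pics/c2.png",o[:,:,::-1])
E
```

```text
(no output)
```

View pics/c2.png

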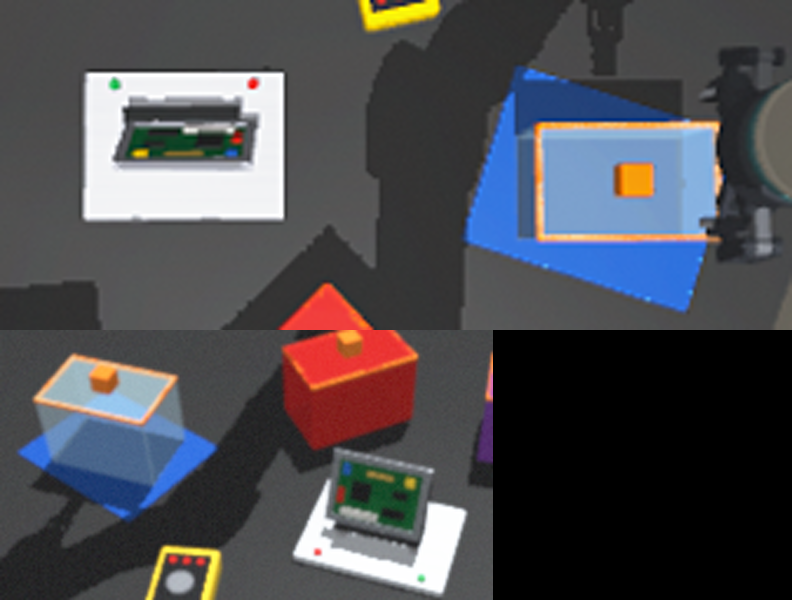

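The cover is upright, centred over the mat (knob at crop 635,180), and the board leans on the stand with green side out (crop 185,140). Next I measure the plate and the board's top edge.

```bash
python3 - <<'E'
from h import *
T=pickle.load(open("top2.pkl","rb"))
p=T["pixels"];h=cv2.cvtColor(p,cv2.COLOR_RGB2HSV)
m=crop(cv2.inRange(h,(0,0,200),(180,40,255)),235,160,325,230);q=cv2.boxPoints(cv2.minAreaRect(big(m)))
P=np.array([onz(T,*x,12) for x in q]);print(P.round(1),P.mean(0));
L=[np.linalg.norm(P[1]-P[0]),np.linalg.norm(P[2]-P[1])];e=P[1]-P[0] if L[0]<L[1] else P[2]-P[1];print(L,np.degrees(np.arctan2(e[1],e[0])))
# green pixels extent
g=crop(cv2.inRange(h,(40,60,20),(90,255,150)),250,183,310,205);ys,xs=np.nonzero(g);print("green",xs.min(),xs.max(),ys.min(),ys.max())
# non-white inside plate: rows
for y in range(178,207): print(y,[int(v) for v in p[y,256:306:1].mean(1)] if y in(186,192,197,199,200,201) else "",end="\n" if y in(186,192,197,199,200,201) else "")
E
```

```text
[[678.6 319.1  12. ]
 [684.8 121.4  12. ]
 [537.  116.6  12. ]
 [531.2 312.9  12. ]] [607.89840979 217.51401784  12.        ]
[np.float64(197.84119417141721), np.float64(147.83703868093875)] -178.16360213981216
green 263 299 189 197
178 179 180 181 182 183 184 185 186 [242, 242, 242, 242, 244, 243, 144, 50, 67, 68, 71, 70, 70, 65, 62, 97, 137, 74, 75, 75, 76, 77, 76, 75, 77, 78, 79, 80, 81, 79, 80, 77, 78, 77, 77, 77, 75, 76, 77, 78, 77, 81, 98, 99, 102, 104, 115, 194, 246, 242]
187 188 189 190 191 192 [243, 243, 243, 246, 245, 145, 81, 86, 65, 38, 42, 41, 38, 36, 36, 36, 37, 35, 37, 38, 39, 40, 39, 38, 39, 40, 40, 40, 37, 30, 30, 31, 30, 32, 31, 30, 34, 40, 55, 80, 98, 98, 81, 80, 85, 91, 186, 248, 243, 242]
193 194 195 196 197 [243, 244, 241, 140, 75, 82, 77, 54, 56, 85, 115, 114, 112, 97, 54, 56, 57, 56, 60, 68, 71, 71, 71, 70, 71, 70, 69, 71, 71, 70, 63, 57, 56, 70, 96, 96, 90, 78, 94, 93, 88, 67, 77, 84, 77, 163, 247, 243, 241, 240]
198 199 [243, 244, 246, 236, 180, 179, 163, 164, 164, 162, 162, 163, 163, 164, 163, 164, 165, 164, 165, 164, 164, 164, 164, 165, 164, 164, 164, 165, 164, 165, 165, 166, 165, 164, 165, 165, 165, 164, 165, 164, 164, 169, 199, 222, 184, 186, 247, 243, 242, 242]
200 [243, 243, 242, 224, 214, 169, 167, 168, 168, 168, 169, 168, 168, 168, 168, 168, 168, 168, 168, 168, 169, 168, 169, 169, 169, 169, 169, 169, 169, 169, 168, 168, 168, 169, 169, 169, 169, 169, 168, 168, 167, 173, 195, 211, 224, 228, 244, 242, 242, 241]
201 [243, 243, 243, 236, 225, 232, 214, 215, 216, 216, 215, 215, 215, 216, 216, 215, 215, 216, 216, 216, 214, 209, 208, 209, 209, 209, 208, 208, 207, 207, 207, 206, 206, 207, 204, 194, 195, 194, 194, 195, 203, 203, 206, 216, 223, 231, 244, 243, 242, 242]
202 203 204 205 206
```

>>> {"api": "send_rows", "payload": {"rows": [[[42.5,-9.6,12.5,-0.5236,0,0],[42.5,-9.6,12.5,-0.5236,0,0],[42.5,-9.6,12.5,-0.5236,0,0],[42.5,-9.6,12.5,-0.5236,0,0],[42.5,-9.6,12.5,-0.5236,0,0],[42.5,-9.6,12.5,-0.5236,0,0],[42.5,-9.6,12.5,-0.5236,0,0],[42.5,-9.6,12.5,-0.5236,0,0],[42.5,-9.6,12.5,-0.5236,0,0],[42.5,-9.6,12.5,-0.5236,0,0]]]}}

```text
clock: 10.65
eef_pos: [498.4, 180.2, 299.9]
tool_rot: [2.628, 0.004, 1.568]
force: [1.7, 0.2, 0.1]
width: 85.3
gripper_force: 0.0
```

>>> {"api": "send_rows", "payload": {"rows": [[[0,0,0,0,0,0],[0,0,0,0,0,0]]]}}

```text
clock: 10.85
eef_pos: [498.1, 180.3, 299.2]
tool_rot: [2.63, 0.006, 1.573]
force: [0.6, -0.7, -0.5]
width: 84.8
gripper_force: 0.0
```

```bash
python3 - <<'E'
from h import *
from cell import ctrl
s,d=wrist(ctrl,"w2");print(s["eef_pos"],s["tool_rot"],s["qpos"].round(3))
E
```

```text
[498.10823663 180.34859946 299.15257657] [2.63021848 0.00617676 1.5731823 ] [-1.184  0.512  0.943  2.22  -1.099  0.233  0.631]
```

View pics/w2.png

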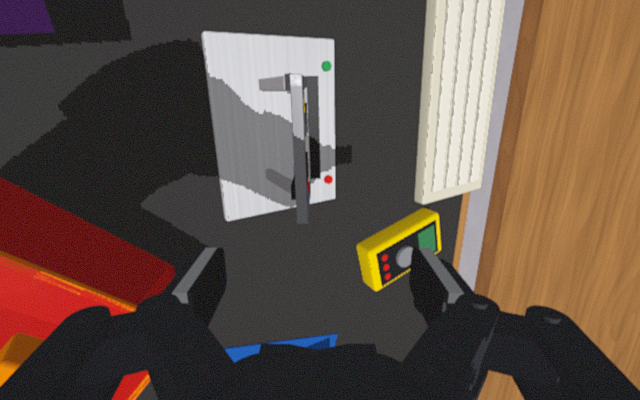

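```bash
cat > kin.py <<'E'
import numpy as np,itertools
from scipy.optimize import least_squares
from scipy.spatial.transform import Rotation as Ro
D=[([-1.28581614,.62932066,.03841526,1.51838307,-.02705092,.99628472,-.01999723],[223.138,609.977,303.0],[-3.1397,0,2.7908]),
([-.606,.646,.364,1.54,-.259,1.005,-.167],[604.93,221.87,303.48],[-3.14,-.001,1.573]),
([-1.184,.512,.943,2.22,-1.099,.233,.631],[498.11,180.35,299.15],[2.6302,.0062,1.5732])]
def fk(q,s,p):
    R=Ro.identity();x=np.zeros(3)
    L=[(p[0],p[1]),(0,0),(p[2],p[3]),(0,-p[4]),(p[5],p[6]),(0,0),(0,0)]  # (z, x) translation before joint i+? 
    ax="zyzyzyz";tr=[(0,0,p[0]),(0,p[9],0),(p[3],p[10],p[2]),(p[4],p[11],0),(0,p[12],p[5]),(p[6],p[13],0),(0,0,p[7])]
    for i in range(7):
        R=R*Ro.from_euler(ax[i],s[i]*q[i]);x=x+R.apply(tr[i])
    return x,R*Ro.from_euler("z",p[8])
def res(p,s):
    o=[]
    for q,x,e in D:
        X,R=fk(q,s,p);o+=list((X-x)/3);o+=list((R*Ro.from_euler("xyz",e).inv()).as_rotvec()*100)
    return np.r_[o,np.array(p[[1,3,4,6]])/200, p[9:]/200]
E
python3 - <<'E'
from kin import *
out=[]
for c in itertools.product([1,-1],repeat=4):
    s=[c[0],1,c[1],1,c[2],1,c[3]]
    for y in(0,1.57,3.14,-1.57):
        r=least_squares(res,np.r_[300,0,420,0,0,400,0,200,y,0,0,0,0,0],args=(s,));out.append((r.cost,s,r.x))
out.sort(key=lambda t:t[0])
for c,s,p in out[:4]:print(round(c,2),s,p.round(1));print(res(p,s)[:18].round(1))
E
```

```text
0.01 [-1, 1, -1, 1, -1, 1, -1] [ 3.353e+02 -0.000e+00  5.590e+02  2.000e-01 -5.000e-01  3.821e+02
  3.000e-01  2.767e+02  1.600e+00 -1.100e+01 -8.400e+00 -8.400e+00
 -1.000e-01 -1.000e-01]
[ 0.   0.   0.   0.   0.  -0.  -0.  -0.  -0.   0.   0.1 -0.  -0.   0.
  0.  -0.  -0.  -0. ]
0.01 [-1, 1, -1, 1, -1, 1, -1] [ 3.353e+02  0.000e+00  5.590e+02  2.000e-01 -5.000e-01  3.821e+02
  3.000e-01  2.767e+02  1.600e+00 -1.100e+01 -8.400e+00 -8.400e+00
 -1.000e-01 -1.000e-01]
[ 0.   0.   0.   0.   0.  -0.  -0.  -0.  -0.   0.   0.1 -0.  -0.   0.
  0.  -0.  -0.  -0. ]
0.01 [-1, 1, -1, 1, -1, 1, -1] [ 3.353e+02  0.000e+00  5.590e+02  2.000e-01 -5.000e-01  3.821e+02
  3.000e-01  2.767e+02  1.600e+00 -1.100e+01 -8.400e+00 -8.400e+00
 -1.000e-01 -1.000e-01]
[ 0.   0.   0.   0.   0.  -0.  -0.  -0.  -0.   0.   0.1 -0.  -0.   0.
  0.  -0.  -0.  -0. ]
0.01 [-1, 1, -1, 1, -1, 1, -1] [ 3.353e+02 -0.000e+00  5.590e+02  2.000e-01 -5.000e-01  3.821e+02
  3.000e-01  2.767e+02  1.600e+00 -1.100e+01 -8.400e+00 -8.400e+00
 -1.000e-01 -1.000e-01]
[ 0.   0.   0.   0.   0.  -0.  -0.  -0.  -0.   0.   0.1 -0.  -0.   0.
  0.  -0.  -0.  -0. ]
```

```bash
cat >> kin.py <<'E'
lo=np.array([-3.06,-.37,-1.25,.18,-1.1,.23,-2.94]);hi=np.array([3.06,2.12,1.32,2.47,4.24,1.98,2.94])
S=[-1,1,-1,1,-1,1,-1]
P=least_squares(res,np.r_[300,0,420,0,0,400,0,200,1.57,0,0,0,0,0],args=(S,)).x
def ik(x,R,q0,m=.03,w=.01):
    f=lambda q:(lambda X,r:np.r_[(X-x)/100,(r*R.inv()).as_rotvec()*3,w*(q-q0)])(*fk(q,S,P))
    r=least_squares(f,np.clip(q0,lo+m+.01,hi-m-.01),bounds=(lo+m,hi-m));X,Rr=fk(r.x,S,P)
    return r.x,np.linalg.norm(X-x),(Rr*R.inv()).magnitude()
def tool(a=0,tw=0):  # board-plane tool: z=cos a xs+sin a ys ; twist about own z
    n=np.array([np.cos(np.pi/6),0,.5]);xs=np.array([.5,0,-np.cos(np.pi/6)]);ys=np.array([0,1.,0])
    z=np.cos(a)*xs+np.sin(a)*ys;M=np.c_[np.cross(n,z),n,z];return Ro.from_matrix(M)*Ro.from_euler("z",tw)
E
python3 - <<'E'
from kin import *
rng=np.random.default_rng(0);q3=np.array(D[2][0])
G=np.array([559.7,217.5,151.4])
for off in(np.zeros(3),np.array([0,0,130.])):
  for tw in(0,np.pi):
    sols=[]
    for k in range(25):
        q0=rng.uniform(lo,hi) if k else q3
        q,e,a=ik(G+off,tool(0,tw),q0,w=1e-4)
        if e<1 and a<.01:sols.append(q.round(2))
    print(off,tw,len(sols));print(np.array(sols)[:7])
E
```

```text
[0. 0. 0.] 0 14
[[ 0.18  1.08 -1.22  2.13  1.84  1.21 -2.02]
 [-0.35  0.73 -0.28  2.14  1.96  0.47 -2.41]
 [-0.01  0.86 -0.82  2.13  1.84  0.85 -2.16]
 [-0.07  0.82 -0.71  2.13  1.85  0.76 -2.21]
 [-0.61  0.72  0.11  2.15  2.31  0.26 -2.83]
 [ 0.17  1.08 -1.21  2.13  1.84  1.21 -2.03]
 [ 0.18  1.08 -1.22  2.13  1.84  1.21 -2.03]]
[0. 0. 0.] 3.141592653589793 16
[[-0.4   0.72 -0.19  2.14  2.01  0.42  0.67]
 [ 0.12  0.99 -1.08  2.13  1.83  1.08  1.07]
 [-0.94  0.82  0.64  2.16  3.86  0.26 -1.33]
 [-0.52  0.71 -0.03  2.14  2.13  0.33  0.52]
 [-0.56  0.71  0.03  2.15  2.2   0.3   0.44]
 [-0.29  0.74 -0.36  2.14  1.93  0.52  0.78]
 [-0.05  0.83 -0.74  2.13  1.85  0.78  0.95]]
[  0.   0. 130.] 0 18
[[-1.09  0.62  0.85  2.07 -1.07  0.26  0.54]
 [-0.05  0.55 -0.71  2.05  1.37  0.65 -1.75]
 [-0.31  0.48 -0.32  2.05  1.23  0.44 -1.66]
 [ 0.22  0.77 -1.22  2.04  1.5   1.03 -1.8 ]
 [-0.51  0.47 -0.04  2.06  1.09  0.32 -1.54]
 [ 0.05  0.6  -0.87  2.04  1.41  0.75 -1.77]
 [-0.28  0.49 -0.36  2.05  1.25  0.46 -1.68]]
[  0.   0. 130.] 3.141592653589793 20
[[-0.6   0.47  0.09  2.06  0.97  0.26  1.71]
 [-0.04  0.56 -0.72  2.05  1.37  0.66  1.39]
 [-1.09  0.62  0.85  2.07 -1.07  0.26 -2.6 ]
 [ 0.22  0.77 -1.22  2.04  1.5   1.03  1.35]
 [-1.09  0.62  0.85  2.07 -1.07  0.26 -2.6 ]
 [-1.09  0.62  0.85  2.07 -1.07  0.26 -2.6 ]
 [-0.32  0.48 -0.3   2.05  1.23  0.43  1.49]]
```

```bash
cat >> kin.py <<'E'
def track(q,x1,R1,n=20):
    x0,R0=fk(q,S,P);d=(R0.inv()*R1).as_rotvec()
    for t in np.linspace(0,1,n+1)[1:]:
        q,e,a=ik(x0+t*(x1-x0),R0*Ro.from_rotvec(t*d),q,w=1e-2)
    return q,e,a
E
python3 - <<'E'
from kin import *
# check model against history
q,e,a=track(np.array(D[0][0]),np.array(D[1][1]),Ro.from_euler("xyz",D[1][2]));print("pred",q.round(2),"real",D[1][0])
q3=np.array(D[2][0]);G=np.array([559.7,217.5,151.4])+[0,0,130]
for name,B in dict(a=[-.31,.48,-.32,2.05,1.23,.43,1.49],b=[-.04,.56,-.72,2.05,1.37,.66,1.39]).items():
  B=np.array(B)
  for A in (q3,):
    q=A.copy()
    # lift to A2 with j6 bigger via joint interpolation waypoints
    W=[A+(B-A)*t for t in np.linspace(0,1,6)[1:]]
    for w in W:
        x,R=fk(w,S,P);q,e,a=track(q,x,R,10);print(name,x.round(0),R.as_euler("xyz").round(2),q.round(2),round(e,1),round(a,2),"want",w.round(2), "elbow z ok")
# alternative: direct cartesian from tool-down sideways tilt
E
```

```text
pred [-0.61  0.65  0.37  1.54 -0.26  1.   -0.16] real [-0.606, 0.646, 0.364, 1.54, -0.259, 1.005, -0.167]
a [480. 189. 261.] [2.86 0.22 2.19] [-1.09  0.55  0.82  2.19 -0.85  0.33  1.02] 0.0 0.0 want [-1.01  0.51  0.69  2.19 -0.63  0.27  0.8 ] elbow z ok
a [471. 188. 240.] [3.1  0.27 2.85] [-0.99  0.55  0.69  2.16 -0.59  0.36  1.4 ] 0.0 0.0 want [-0.83  0.5   0.44  2.15 -0.17  0.31  0.97] elbow z ok
a [483. 188. 236.] [-2.98  0.23 -2.77] [-0.92  0.55  0.57  2.12 -0.32  0.34  1.77] 0.0 0.0 want [-0.66  0.49  0.19  2.12  0.3   0.35  1.15] elbow z ok
a [515. 197. 250.] [-2.81  0.15 -2.14] [-0.86  0.53  0.47  2.09 -0.05  0.27  2.11] 0.0 0.0 want [-0.48  0.49 -0.07  2.08  0.76  0.39  1.32] elbow z ok
a [560. 222. 285.] [-2.61  0.01 -1.56] [-0.59  0.47  0.07  2.06  0.98  0.26  1.71] 0.0 0.0 want [-0.31  0.48 -0.32  2.05  1.23  0.43  1.49] elbow z ok
b [460. 196. 239.] [2.93 0.16 2.22] [-1.05  0.57  0.77  2.19 -0.84  0.38  1.02] 0.0 0.0 want [-0.96  0.52  0.61  2.19 -0.61  0.32  0.78] elbow z ok
b [434. 191. 209.] [-3.12  0.12  2.9 ] [-0.95  0.6   0.63  2.16 -0.57  0.46  1.41] 0.0 0.0 want [-0.73  0.53  0.28  2.15 -0.11  0.4   0.93] elbow z ok
b [441. 182. 203.] [-3.    0.05 -2.74] [-0.88  0.6   0.51  2.13 -0.31  0.46  1.79] 0.0 0.0 want [-0.5   0.54 -0.05  2.12  0.38  0.49  1.09] elbow z ok
b [487. 187. 221.] [-2.87  0.03 -2.12] [-0.84  0.57  0.43  2.1  -0.03  0.35  2.13] 0.0 0.0 want [-0.27  0.55 -0.39  2.08  0.88  0.57  1.24] elbow z ok
b [558. 215. 278.] [-2.62 -0.01 -1.57] [-0.61  0.48  0.1   2.06  0.97  0.26  1.71] 0.0 0.0 want [-0.04  0.56 -0.72  2.05  1.37  0.66  1.39] elbow z ok
```

```bash
cat > plan.py <<'E'
from kin import *
G=np.array([559.7,217.5,151.4]);xs=np.array([.5,0,-.866])
def down(q,lift):
    L=[];H=G+lift
    q,e,a=track(q,H,tool(0,np.pi),10);L.append((q,e,a,"above"))
    q,e,a=track(q,G,tool(0,np.pi),6);L.append((q,e,a,"grasp"))
    q,e,a=track(q,H,tool(0,np.pi),6);L.append((q,e,a,"lift"))
    for k in range(1,5):
        q,e,a=track(q,H,tool(0,np.pi+k*np.pi/4),5);L.append((q,e,a,f"tw{k}"))
    q,e,a=track(q,G,tool(0,2*np.pi),6);L.append((q,e,a,"place"))
    return L
E
python3 - <<'E'
from plan import *
q3=np.array(D[2][0]);res=[]
for lift in (np.array([0,0,130.]),-130*xs):
 for x1 in([500,190,300],[560,190,330]):
  for r1 in([3.14,0,-1.9],[3.14,0,-2.8],[-2.74,0,-1.57],[3.14,.4,-1.57],[3.14,-.4,-1.57],[-2.74,.4,-1.57],[-2.74,-.4,-1.57]):
    q=q3
    ym=2.6
    q,e0,a0=track(q,np.array(x1,float),Ro.from_euler("xyz",[3.14,0,ym]),8)
    q,e1,a1=track(q,np.array(x1,float),Ro.from_euler("xyz",r1),10)
    L=down(q,lift);er=max(max(e for _,e,_,_ in L),e0,e1);ea=max(a for _,_,a,_ in L)
    res.append((er+100*ea,x1,r1,lift,q,L))
res.sort(key=lambda t:t[0])
for r in res[:5]:
    print(round(r[0],2),r[1],r[2],r[3],r[4].round(2))
for t in res[0][5]:print(t[3],t[0].round(2),round(t[1],1),round(t[2],3))
E
```

```text
0.0 [500, 190, 300] [-2.74, 0, -1.57] [  0.   0. 130.] [-0.77  0.38  0.34  2.12  0.19  0.3   2.5 ]
0.0 [500, 190, 300] [-2.74, 0, -1.57] [-65.    -0.   112.58] [-0.77  0.38  0.34  2.12  0.19  0.3   2.5 ]
0.01 [560, 190, 330] [-2.74, 0, -1.57] [  0.   0. 130.] [-0.67  0.41  0.3   1.95  0.1   0.43  2.64]
0.01 [560, 190, 330] [-2.74, 0, -1.57] [-65.    -0.   112.58] [-0.67  0.41  0.3   1.95  0.1   0.43  2.64]
0.01 [500, 190, 300] [3.14, 0.4, -1.57] [-65.    -0.   112.58] [ 0.21  0.52 -0.63  1.93 -0.13  0.65  2.91]
above [-0.6   0.47  0.09  2.06  0.97  0.26  1.71] 0.0 0.0
grasp [-0.39  0.72 -0.22  2.14  1.99  0.44  0.69] 0.0 0.0
lift [-0.36  0.48 -0.25  2.05  1.2   0.41  1.5 ] 0.0 0.0
tw1 [-0.48  0.47 -0.08  2.06  1.11  0.33  0.8 ] 0.0 0.0
tw2 [-0.6   0.47  0.09  2.06  0.97  0.26  0.14] 0.0 0.0
tw3 [-0.6   0.47  0.09  2.06  0.97  0.26 -0.65] 0.0 0.0
tw4 [-0.6   0.47  0.09  2.06  0.97  0.26 -1.43] 0.0 0.0
place [-0.39  0.72 -0.22  2.14  1.99  0.44 -2.45] 0.0 0.0
```

```bash
python3 - <<'E'
from plan import *
from h import onz;import pickle,cv2
d=pickle.load(open("w2.pkl","rb"));p=d["pixels"]
h=cv2.cvtColor(p,cv2.COLOR_RGB2HSV)
C=np.array([onz(d,u,v,12) for u,v in [(202.5,31.5),(334,39.5),(335.5,200),(226,221)]]);print(C.round(1),C.mean(0).round(1))
for i,j in((0,1),(1,2),(3,2),(0,3)):
    e=C[j]-C[i];print(np.linalg.norm(e).round(1),np.degrees(np.arctan2(e[1],e[0])).round(2))
for y in(70,72,74,76,80,216,218,220,222,224,226):print(y,p[y,280:318].mean(1).astype(int))
print(onz(d,296,73,118),onz(d,302,223,118))
# relative moves
s=np.array([498.1,180.3,299.2]);R0=Ro.from_euler("xyz",[2.630,.006,1.573])
R1=Ro.from_euler("xyz",[3.14,0,2.6]);R2=Ro.from_euler("xyz",[-2.74,0,-1.57])
print(R0.inv().apply(np.array([500,190,300])-s)/10,(R0.inv()*R1).as_rotvec(),(R1.inv()*R2).as_rotvec())
E
```

```text
[[531.9 313.7  12. ]
 [681.9 319.   12. ]
 [689.2 117.4  12. ]
 [538.7 115.4  12. ]] [610.4 216.4  12. ]
150.0 2.01
201.7 -87.91
150.5 0.76
198.4 -88.04
70 [214 216 216 212 215 213 214 211 210 211 214 216 214 212 213 214 212 212
 215 211 214 214 215 214 212 210 210 210 210 212 212 213 212 214 210 214
 215 214]
72 [212 216 216 214 213 207 206 201 197 196 198 207 212 214 214 209 212 212
 210 212 213 213 217 215 212 212 211 210 212 210 215 211 210 215 212 214
 214 214]
74 [215 216 216 210 174 124 107 106  97 118 170 190 197 192 196 204 206 195
 191 195 197 182 193 206 214 215 210 212 211 214 214 213 212 214 213 213
 214 216]
76 [172 163 161 169 143  87  75  81  76 136 207 225 225 223 217 219 223 223
 223 222 216 173 107 106 137 139 135 137 128 124 126 124 127 127 125 126
 125 137]
80 [136 135 141 159 153 106  76  74  71 106 186 217 219 222 223 228 236 240
 242 243 237 192 109  68  74  76  72  83  84  96  83  88  88  85  87  86
  84 114]
216 [61 61 56 59 59 63 63 60 65 58 61 55 62 60 59 57 65 80 83 81 79 82 79 86
 81 81 84 70 66 66 56 66 57 56 59 58 62 60]
218 [63 58 61 66 56 62 58 59 67 57 57 53 61 61 59 64 63 78 88 86 85 85 83 84
 83 86 82 76 60 63 56 63 61 56 61 61 59 57]
220 [61 60 56 59 58 59 59 59 58 67 60 60 57 64 61 60 68 76 85 82 81 81 84 83
 80 83 79 71 66 59 60 64 63 56 61 59 62 60]
222 [61 58 62 62 58 67 64 61 65 64 59 61 64 59 57 59 66 76 82 83 84 82 81 78
 78 78 82 83 63 68 60 66 53 59 59 58 65 53]
224 [59 60 61 60 55 59 64 66 60 62 63 55 62 58 63 61 62 63 54 57 66 65 63 65
 67 56 63 61 61 62 61 61 60 62 53 62 59 61]
226 [63 61 59 59 60 58 60 62 61 63 53 56 69 60 59 57 64 63 61 52 62 63 60 59
 63 61 56 55 58 62 63 60 61 51 58 59 62 54]
[580.48365805 272.02099885 118.        ] [584.49527404 142.33363382 118.        ]
[0.9690815  0.20954965 0.01923528] [ 0.46092029  0.26857528 -1.00188481] [ 0.24006709 -0.42166732 -2.08015017]
```

>>> {"api": "send_rows", "payload": {"rows": [[[0.5,0.1,0,0.058,0.034,-0.125],[0.9,0.2,0,0.115,0.067,-0.25],[0.9,0.2,0,0.173,0.101,-0.375],[0.9,0.2,0,0.23,0.134,-0.5],[0.9,0.2,0,0.288,0.168,-0.626],[0.9,0.2,0,0.346,0.201,-0.75],[0.9,0.2,0,0.403,0.235,-0.877],[0.9,0.2,0,0.461,0.269,-1.002],[0.9,0.2,0,0.461,0.269,-1.002]]]}}

```text
clock: 11.8
eef_pos: [503.0, 185.2, 301.5]
tool_rot: [3.136, 0.001, 2.592]
force: [1.5, 0.2, -0.1]
width: 85.4
gripper_force: 0.0
```

>>> {"api": "send_rows", "payload": {"rows": [[[0,0,0,0.015,-0.026,-0.13],[0,0,0,0.03,-0.053,-0.26],[0,0,0,0.045,-0.079,-0.39],[0,0,0,0.06,-0.105,-0.52],[0,0,0,0.075,-0.132,-0.65],[0,0,0,0.09,-0.158,-0.78],[0,0,0,0.105,-0.184,-0.91],[0,0,0,0.12,-0.211,-1.04],[0,0,0,0.12,-0.211,-1.04]]]}}

```text
clock: 12.7
eef_pos: [500.2, 185.8, 301.2]
tool_rot: [-2.945, 0.121, -2.635]
force: [-0.2, -1.6, -0.1]
width: 85.6
gripper_force: 0.0
```

>>> {"api": "send_rows", "payload": {"rows": [[[0,0,0,0.015,-0.026,-0.13],[0,0,0,0.03,-0.053,-0.26],[0,0,0,0.045,-0.079,-0.39],[0,0,0,0.06,-0.105,-0.52],[0,0,0,0.075,-0.132,-0.65],[0,0,0,0.09,-0.158,-0.78],[0,0,0,0.105,-0.184,-0.91],[0,0,0,0.12,-0.211,-1.04],[0,0,0,0.12,-0.211,-1.04]]]}}

```text
clock: 13.6
eef_pos: [500.7, 185.2, 301.1]
tool_rot: [-2.74, 0.004, -1.581]
force: [0.4, -0.2, 0.0]
width: 85.3
gripper_force: 0.0
```

```bash
cat > plan.py <<'E'
from kin import *
Y=Ro.from_euler("z",.032)
def tl(tw): return Y*tool(0,tw)
GR=np.array([562.,206.5,151.4]);PL=np.array([562.,215.5,151.4])
def rel(s,x,R):
    R0=Ro.from_euler("xyz",s["tool_rot"]);return (R0.inv().apply(x-s["eef_pos"])/10).round(2),(R0.inv()*R).as_rotvec().round(3)
E
python3 - <<'E'
from plan import *
from cell import ctrl
s=ctrl.read_state();print(s["eef_pos"],s["tool_rot"],s["qpos"].round(2),s["clock"])
H=GR+[0,0,130];print(rel(s,H,tl(np.pi)))
q=s["qpos"]
q,e,a=track(q,H,tl(np.pi),10);print(q.round(2),e,a);q,e,a=track(q,GR,tl(np.pi),8);print(q.round(2),e,a)
E
```

```text
[500.72312311 185.21763424 301.10169831] [-2.73961373  0.00425681 -1.58139139] [-0.76  0.38  0.35  2.13  0.17  0.3   2.51] 13.6
(array([-2.18, -4.84,  4.21]), array([ 0.122, -0.015, -0.04 ]))
[-0.51  0.47  0.01  2.07  1.05  0.26  1.68] 0.0019497388645594472 1.2064699527877493e-05
[-0.31  0.72 -0.28  2.15  2.03  0.45  0.72] 0.0007935762310532718 4.945553911167312e-06
```

>>> {"api": "send_rows", "payload": {"rows": [[[-0.4,-0.8,0.7,0.02,-0.002,-0.006],[-0.7,-1.6,1.4,0.04,-0.005,-0.013],[-1.1,-2.4,2.1,0.06,-0.007,-0.02],[-1.5,-3.2,2.8,0.08,-0.01,-0.027],[-1.8,-4,3.5,0.1,-0.012,-0.033],[-2.2,-4.84,4.2,0.122,-0.015,-0.04],[-2.2,-4.84,4.2,0.122,-0.015,-0.04],[-2.2,-4.84,4.2,0.122,-0.015,-0.04],[-2.2,-4.84,4.2,0.122,-0.015,-0.04]]]}}

```text
clock: 14.5
eef_pos: [561.9, 209.2, 281.2]
tool_rot: [-2.617, -0.002, -1.533]
force: [0.7, -0.8, 0.4]
width: 85.2
gripper_force: 0.0
```

```bash
python3 - <<'E'
from plan import *
from h import *
from cell import ctrl
s,d=wrist(ctrl,"w3")
print(s["eef_pos"],s["qpos"].round(2));H=GR+[0,0,130]
print(rel(s,H,tl(np.pi)),rel(s,GR,tl(np.pi)))
E
```

```text
[561.94742209 209.2165643  281.20938889] [-0.56  0.47  0.07  2.07  0.99  0.23  1.74]
(array([ 0.27, -0.  , -0.02]), array([-0.001,  0.001,  0.006])) (array([ 0.25,  6.5 , 11.24]), array([-0.001,  0.001,  0.006]))
```

View pics/w3.png

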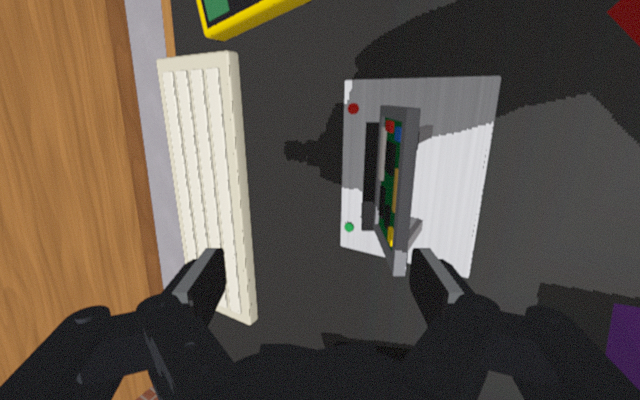

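The board top edge runs from (413,108) to (400,275) in this view. I cast both ends as a check before descending.

```bash
python3 - <<'E'
from h import *
d=pickle.load(open("w3.pkl","rb"));p=d["pixels"]
for y in(106,108,110,112,120,180,240,270,276):print(y,p[y,380:425].mean(1).astype(int))
for u,v in((413,108),(400,275)):print(onz(d,u,v,118))
E
```

```text
106 [ 92  71  70  70  73  71  69  79  72  76  79  80  75  79  83  83  87  89
  91  93 100 103 103 108 110 109 117 115 111 119 116 120 119 118 119 126
 125 120 126 125 120 123 122 120 121]
108 [ 88  67  68  61  69  71  67  70  68  71  66  68  68  66  67  68  70  69
  69  68  70  63  68  67  67  72  69  74  76  79  76  79  82  78  88  86
  87  93  90  92 107 120 123 123 120]
110 [ 80  68  62  71  66  68  61  69  71  70  65  68  71  65  72  66  64  67
  66  69  68  72  71  65  70  63  69  82  84  82  83  82  82  80  85  83
  85  85  81  74  97 120 124 120 121]
112 [ 85  64  64  70  66  65  68  69  68  63  70  67  67  67  70  69  66  67
  71  63  68  61  67  64  67  73  72  79  88  82  84  82  81  81  86  83
  85  81  83  82  99 120 124 123 122]
120 [ 76  79  83  86  81  51  39  44  52  40  44  49  40  46  39  47  51  51
  58  65  64  70  69  69  65  71  83  87  83  79  81  83  84  79  84  83
  85  86  83  99 120 123 124 122 121]
180 [111 114 115  90  51  30  24  31  30  29  37  31  33  43  67  91  85  90
  71  69  71  83  83  86  82  82  81  88  83  81  77  77  79 127 191 216
 218 216 216 217 212 213 215 214 216]
240 [ 70  69  75  74  73  64  59  68  91  86 106 129 116  76  65  70  79  84
  85  79  82  84  80  79  81  82  83  83 103 134 140 136 136 135 162 193
 211 215 216 216 214 213 211 212 215]
270 [ 63  61  62  61  63  65  62  65  66  59  66  66  89 116 149 158 154 154
 155 153 155 153 154 159 157 140  86  57  63  61  32  24  17  27  30  33
  25  36  25  31  23  23  40  32  20]
276 [ 61  61  61  64  63  66  67  62  62  57  62  61  65  90 108 106  99 107
 105 100  99 105 101 101  99  72  62  70  62  41  28  24  21  24  30  20
  27  28  28  25  25  12  24  22  25]
[584.72769503 142.09454755 118.        ]
[578.85995471 270.33930157 118.        ]
```

>>> {"api": "send_rows", "payload": {"rows": [[[0.25,2,0,0,0,0.006],[0.25,4,0,0,0,0.006],[0.25,6,0,0,0,0.006],[0.25,6.5,0.5,0,0,0.006],[0.25,6.5,1.5,0,0,0.006],[0.25,6.5,3,0,0,0.006],[0.25,6.5,4.5,0,0,0.006],[0.25,6.5,4.5,0,0,0.006]]]}}

```text
clock: 15.35
eef_pos: [528.6, 204.9, 208.8]
tool_rot: [-2.619, 0.0, -1.538]
force: [-0.5, 0.6, 0.3]
width: 85.4
gripper_force: 0.0
```

```bash
python3 - <<'E'
from plan import *
from cell import ctrl
s=ctrl.read_state()
print(s["eef_pos"],s["qpos"].round(2),rel(s,GR,tl(np.pi)))
E
```

```text
[528.61201531 204.86886122 208.80627754] [-0.47  0.57 -0.09  2.21  1.91  0.31  0.78] (array([-0.05, -0.03,  6.64]), array([0.001, 0.   , 0.001]))
```

>>> {"api": "send_rows", "payload": {"rows": [[[0,0,1,0,0,0],[0,0,2.5,0,0,0],[0,0,4,0,0,0],[0,0,5.3,0,0,0],[0,0,6.2,0,0,0],[0,0,6.6,0,0,0],[0,0,6.6,0,0,0],[0,0,6.6,0,0,0]]]}}

```text
clock: 16.15
eef_pos: [561.4, 206.6, 153.2]
tool_rot: [-2.617, 0.001, -1.537]
force: [0.7, -0.3, 0.4]
width: 85.4
gripper_force: 0.0
```

>>> {"api": "send_rows", "payload": {"rows": [[[0,0,0,0,0,0],[0,0,0,0,0,0],[0,0,0,0,0,0],[0,0,0,0,0,0],[0,0,0,0,0,0],[0,0,0,0,0,0],[0,0,0,0,0,0],[0,0,0,0,0,0],[0,0,0,0,0,0],[0,0,0,0,0,0]]], "grip": 255}}

```text
clock: 17.15
eef_pos: [561.3, 206.5, 152.8]
tool_rot: [-2.617, 0.001, -1.537]
force: [-3.5, -0.9, 4.3]
width: 8.8
gripper_force: 59.4
```

```bash
python3 - <<'E'
from plan import *
from cell import ctrl
s=ctrl.read_state();q0=s["qpos"];print(q0.round(2))
n=np.array([.866,0,.5]);xs=np.array([.5,0,-.866]);x0=s["eef_pos"]
for nm,H in dict(vert=x0+[0,0,130],slope=x0-130*xs,fwd=x0+[40,0,130]).items():
    q,e,a=track(q0,x0-30*xs,tl(np.pi),4);print(nm,q.round(2))
    q,e,a=track(q,H,tl(np.pi),8);print("H",q.round(2),round(e,2),round(a,3))
    for k in range(1,5):
        q,e,a=track(q,H+[0,2.25*k,0],tl(np.pi+k*np.pi/4),6);print(k,q.round(2),round(e,2),round(a,3))
    X=x0+[0,9,0];q,e,a=track(q,X-30*xs,tl(0),8);print(q.round(2),round(e,2),round(a,3));q,e,a=track(q,X,tl(0),4);print(q.round(2),round(e,2),round(a,3))
    print(rel(s,H,tl(np.pi)))
E
```

```text
[-0.37  0.71 -0.19  2.16  2.09  0.4   0.64]
vert [-0.42  0.65 -0.15  2.18  2.02  0.36  0.69]
H [-0.36  0.47 -0.2   2.07  1.19  0.35  1.57] 0.0 0.0
1 [-0.5   0.46 -0.01  2.07  1.06  0.27  0.89] 0.0 0.0
2 [-0.53  0.46  0.03  2.07  1.02  0.26  0.14] 0.0 0.0
3 [-0.54  0.47  0.03  2.06  1.01  0.26 -0.64] 0.0 0.0
4 [-0.55  0.47  0.04  2.06  1.    0.26 -1.42] 0.0 0.0
[-0.39  0.65 -0.22  2.17  1.94  0.4  -2.38] 0.0 0.0
[-0.36  0.72 -0.25  2.14  2.02  0.43 -2.43] 0.0 0.0
(array([-1.000e-02, -6.510e+00, -1.125e+01]), array([-0.001,  0.002,  0.001]))
slope [-0.42  0.65 -0.15  2.18  2.02  0.36  0.69]
H [-0.58  0.43 -0.01  2.23  1.49  0.27  1.17] 0.0 0.0
1 [-0.6   0.43  0.01  2.23  1.47  0.26  0.39] 0.0 0.0
2 [-0.61  0.43  0.02  2.23  1.46  0.26 -0.39] 0.0 0.0
3 [-0.62  0.43  0.03  2.22  1.45  0.26 -1.17] 0.0 0.0
4 [-0.62  0.43  0.03  2.22  1.44  0.26 -1.95] 0.0 0.0
[-0.43  0.65 -0.16  2.17  1.97  0.37 -2.42] 0.0 0.0
[-0.39  0.71 -0.19  2.14  2.05  0.4  -2.47] 0.0 0.0
(array([-2.3e-01, -1.0e-02, -1.3e+01]), array([-0.001,  0.002,  0.001]))
fwd [-0.42  0.65 -0.15  2.18  2.02  0.36  0.69]
H [-0.28  0.52 -0.27  1.97  1.12  0.39  1.69] 0.0 0.0
1 [-0.42  0.51 -0.07  1.98  0.97  0.31  1.03] 0.0 0.0
2 [-0.51  0.51  0.05  1.98  0.82  0.26  0.37] 0.0 0.0
3 [-0.52  0.51  0.06  1.97  0.81  0.26 -0.41] 0.0 0.0
4 [-0.53  0.51  0.07  1.97  0.8   0.26 -1.19] 0.0 0.0
[-0.38  0.66 -0.23  2.17  1.93  0.41 -2.37] 0.0 0.0
[-0.34  0.72 -0.26  2.14  2.01  0.44 -2.42] 0.0 0.0
(array([ 0.12, -9.97, -9.25]), array([-0.001,  0.002,  0.001]))
```

>>> {"api": "send_rows", "payload": {"rows": [[[0,-0.2,-0.3,0,0,0],[0,-0.4,-1.2,0,0,0],[0,-0.4,-2.7,0,0,0],[0,-0.4,-4.5,0,0,0],[0,-0.4,-6.5,0,0,0],[0,-0.4,-8.5,0,0,0],[0,-0.4,-10.5,0,0,0],[0,-0.4,-12.3,0,0,0],[0,-0.4,-13,0,0,0],[0,-0.4,-13,0,0,0]]]}}

```text
clock: 18.15
eef_pos: [499.8, 204.7, 268.9]
tool_rot: [-2.615, 0.003, -1.537]
force: [0.5, 1.0, -1.6]
width: 9.1
gripper_force: 58.5
```

>>> {"api": "send_rows", "payload": {"rows": [[[0,0,0,0,0,0.06],[0,0,0,0,0,0.18],[0,0,0,0,0,0.3],[0,0,0,0,0,0.42],[0,0,0,0,0,0.54],[0,0,0,0,0,0.66],[0,0,0,0,0,0.78],[0,0,0,0,0,0.9],[0,0,0,0,0,1.02],[0,0,0,0,0,1.14]]]}}

```text
clock: 19.15
eef_pos: [500.0, 204.1, 266.9]
tool_rot: [-2.908, 0.474, -2.626]
force: [-0.7, 0.4, -1.1]
width: 9.0
gripper_force: 58.5
```

>>> {"api": "send_rows", "payload": {"rows": [[[0,0,0,0,0,0.12],[0,0,0,0,0,0.24],[0,0,0,0,0,0.36],[0,0,0,0,0,0.48],[0,0,0,0,0,0.6],[0,0,0,0,0,0.72],[0,0,0,0,0,0.84],[0,0,0,0,0,0.96],[0,0,0,0,0,1.08],[0,0,0,0,0,1.2]]]}}

```text
clock: 20.15
eef_pos: [500.0, 204.1, 266.9]
tool_rot: [2.757, 0.365, 2.329]
force: [-0.2, 0.0, -2.3]
width: 8.9
gripper_force: 58.5
```

```bash
python3 - <<'E'
from plan import *
from cell import ctrl
s=ctrl.read_state();print(s["eef_pos"],s["qpos"].round(2),s["width"],s["force"],rel(s,np.array([561.3,215.5,152.8]),tl(0)))
E
```

```text
[500.03775694 204.09996615 266.91484622] [-0.58  0.43  0.01  2.23  1.47  0.26 -1.15] 8.88912078579942 [-0.17411109  0.02000949 -2.2929505 ] (array([ 0.92,  0.4 , 12.96]), array([ 0.001, -0.001,  0.797]))
```

Turn on by the remaining 0.8 rad, then look at the board.

>>> {"api": "send_rows", "payload": {"rows": [[[0,0,0,0,0,0.12],[0,0,0,0,0,0.24],[0,0,0,0,0,0.36],[0,0,0,0,0,0.48],[0,0,0,0,0,0.6],[0,0,0,0,0,0.72],[0,0,0,0,0,0.8],[0,0,0,0,0,0.8],[0,0,0,0,0,0.8]]]}}

```text
clock: 21.05
eef_pos: [500.0, 204.2, 267.1]
tool_rot: [2.617, 0.001, 1.607]
force: [-0.0, -0.3, -1.4]
width: 8.8
gripper_force: 58.5
```

```bash
python3 - <<'E'
from plan import *
from h import *
from cell import ctrl
s,d=wrist(ctrl,"w4");print(s["eef_pos"],s["qpos"].round(2),s["width"],rel(s,np.array([561.3,215.5,152.8]),tl(0)))
S_=ctrl.get_image("scene");o=np.hstack([cv2.resize(d["pixels"],(480,300)),cv2.resize(S_["pixels"][130:280,290:440],(300,300),interpolation=2)])
cv2.imwrite("pics/c4.png",o[:,:,::-1])
E
```

```text
[499.99798162 204.15172605 267.06500348] [-0.58  0.43  0.01  2.23  1.47  0.25 -1.94] 8.797758618816493 (array([ 0.92, -0.38, 12.98]), array([ 0.001, -0.001,  0.004]))
```

View pics/c4.png

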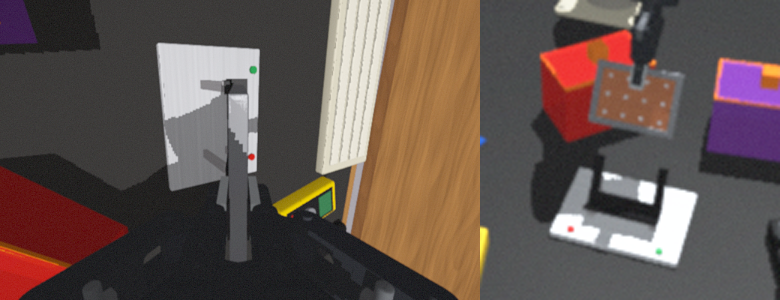

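The wrist view shows the board square in the fingers. The scene view shows copper out at (640,100) and an empty stand below. Now I lower it.

>>> {"api": "send_rows", "payload": {"rows": [[[0.5,0,1,0,0,0.004],[0.9,0,3,0,0,0.004],[0.9,0,5,0,0,0.004],[0.9,0,7,0,0,0.004],[0.9,0,9,0,0,0.004],[0.9,0,10.7,0,0,0.004],[0.9,0,11.7,0,0,0.004],[0.9,0,12.1,0,0,0.004],[0.9,0,12.1,0,0,0.004],[0.9,0,12.1,0,0,0.004]]]}}

```text
clock: 22.15
eef_pos: [560.0, 215.6, 163.1]
tool_rot: [2.616, -0.002, 1.603]
force: [0.1, 0.2, -2.0]
width: 9.0
gripper_force: 58.5
```

```bash
python3 - <<'E'
from plan import *
from cell import ctrl
s=ctrl.read_state();print(s["eef_pos"],s["qpos"].round(2),s["force"],rel(s,np.array([561.3,215.5,152.8]),tl(0)))
E
```

```text
[560.04302375 215.60194709 163.11430833] [-0.42  0.69 -0.15  2.15  2.04  0.37 -2.47] [ 0.07665465  0.17768804 -1.98539849] (array([-0.02, -0.41,  0.96]), array([ 0.002, -0.002, -0.001]))
```

>>> {"api": "send_rows", "payload": {"rows": [[[0,-0.1,0.2,0,0,0],[0,-0.2,0.4,0,0,0],[0,-0.3,0.6,0,0,0],[0,-0.3,0.7,0,0,0],[0,-0.35,0.8,0,0,0],[0,-0.35,0.8,0,0,0]]]}}

```text
clock: 22.75
eef_pos: [561.2, 215.4, 153.7]
tool_rot: [2.617, -0.002, 1.602]
force: [0.3, -0.2, -2.1]
width: 9.4
gripper_force: 58.5
```

>>> {"api": "send_rows", "payload": {"rows": [[[0,0,0.1,0,0,0],[0,0,0.1,0,0,0],[0,0,0.1,0,0,0]]]}}

```text
clock: 23.05
eef_pos: [561.6, 215.5, 153.2]
tool_rot: [2.617, -0.002, 1.602]
force: [-1.5, -0.3, 1.4]
width: 9.4
gripper_force: 58.9
```

>>> {"api": "send_rows", "payload": {"rows": [[[0,-0.05,0.05,0,0,0],[0,-0.1,0.1,0,0,0],[0,-0.1,0.1,0,0,0]]]}}

```text
clock: 23.35
eef_pos: [561.3, 215.5, 153.0]
tool_rot: [2.615, -0.002, 1.602]
force: [-7.5, -2.1, 11.7]
width: 8.9
gripper_force: 61.0
```

>>> {"api": "send_rows", "payload": {"rows": [[[0,-0.05,-0.05,0,0,0],[0,-0.1,-0.05,0,0,0],[0,-0.1,-0.05,0,0,0]]]}}

```text
clock: 23.65
eef_pos: [561.1, 215.5, 152.8]
tool_rot: [2.614, -0.002, 1.602]
force: [-4.5, -0.9, 8.0]
width: 9.0
gripper_force: 60.2
```

Seated on the ledge. I release and back off along the slope.

>>> {"api": "send_rows", "payload": {"rows": [[[0,0,0,0,0,0],[0,0,0,0,0,0],[0,0,0,0,0,0],[0,0,0,0,0,0],[0,0,0,0,0,0],[0,0,0,0,0,0],[0,0,0,0,0,0],[0,0,0,0,0,0]]], "grip": 0}}

```text
clock: 24.45
eef_pos: [560.2, 215.4, 151.6]
tool_rot: [2.617, -0.002, 1.602]
force: [1.0, -0.7, -0.1]
width: 85.3
gripper_force: 0.0
```

>>> {"api": "send_rows", "payload": {"rows": [[[0,0,-0.5,0,0,0],[0,0,-2,0,0,0],[0,0,-4,0,0,0],[0,0,-6.5,0,0,0],[0,0,-9,0,0,0],[0,0,-11.5,0,0,0],[0,0,-13,0,0,0],[0,0,-13,0,0,0]]]}}

```text
clock: 25.25
eef_pos: [494.7, 213.8, 266.2]
tool_rot: [2.614, -0.004, 1.603]
force: [-0.2, 0.5, -0.7]
width: 85.1
gripper_force: 0.0
```

```bash
python3 - <<'E'
from h import *
from cell import ctrl
s,d=wrist(ctrl,"w5")
S_=ctrl.get_image("scene");o=np.hstack([cv2.resize(d["pixels"],(480,300)),cv2.resize(S_["pixels"][150:270,295:415],(300,300),interpolation=2)])
cv2.imwrite("pics/c5.png",o[:,:,::-1]);cv2.imwrite("pics/w5z.png",cv2.resize(d["pixels"][0:270,150:480],(792,648))[:600,:,::-1])
E
```

```text
(no output)
```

View pics/c5.png

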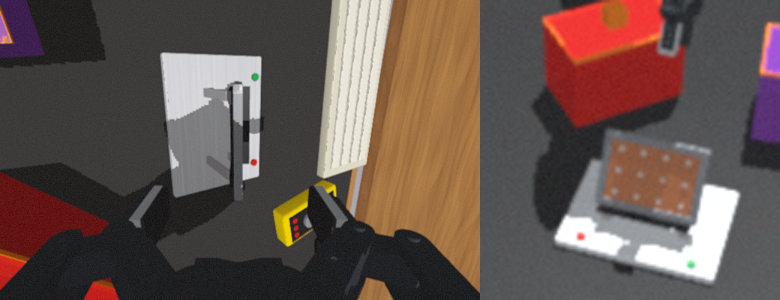

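Copper faces out and the board leans on the stand. The top edge runs (237,84)–(237,199) in the left view. I check its centring and height.

```bash
python3 - <<'E'
from h import *
d=pickle.load(open("w5.pkl","rb"));p=d["pixels"]
for x in(312,316,320):print(x,list(zip(range(104,120),p[104:120,x].mean(1).astype(int))),list(zip(range(256,272),p[256:272,x].mean(1).astype(int))))
for y in(125,185,250):print(y,p[y,300:335].mean(1).astype(int))
for u,v in((316,112),(316,265.5)):print(onz(d,u,v,118))
E
```

```text
312 [(104, np.int64(212)), (105, np.int64(213)), (106, np.int64(213)), (107, np.int64(197)), (108, np.int64(161)), (109, np.int64(134)), (110, np.int64(101)), (111, np.int64(86)), (112, np.int64(130)), (113, np.int64(172)), (114, np.int64(177)), (115, np.int64(181)), (116, np.int64(178)), (117, np.int64(177)), (118, np.int64(178)), (119, np.int64(175))] [(256, np.int64(67)), (257, np.int64(68)), (258, np.int64(64)), (259, np.int64(71)), (260, np.int64(66)), (261, np.int64(71)), (262, np.int64(66)), (263, np.int64(66)), (264, np.int64(68)), (265, np.int64(65)), (266, np.int64(49)), (267, np.int64(45)), (268, np.int64(44)), (269, np.int64(53)), (270, np.int64(62)), (271, np.int64(56))]
316 [(104, np.int64(212)), (105, np.int64(215)), (106, np.int64(214)), (107, np.int64(198)), (108, np.int64(140)), (109, np.int64(76)), (110, np.int64(66)), (111, np.int64(85)), (112, np.int64(144)), (113, np.int64(183)), (114, np.int64(183)), (115, np.int64(177)), (116, np.int64(178)), (117, np.int64(177)), (118, np.int64(181)), (119, np.int64(186))] [(256, np.int64(80)), (257, np.int64(84)), (258, np.i
[... 798 characters left out ...]
t64(81)), (264, np.int64(79)), (265, np.int64(84)), (266, np.int64(75)), (267, np.int64(62)), (268, np.int64(60)), (269, np.int64(59)), (270, np.int64(56)), (271, np.int64(58))]
125 [148 164 119  89  85  80  82  80  41  28  91 162 180 181 178 180 181 184
 183 186 183 188 188 147  96  81  85  86  82  86  86  83 111 177 211]
185 [124 125 126 126 120 129 120  71  22  17  34  67  85  88  83  86  84  80
  82  85  84  87  82  70  38  20  26  29  29  29  15  34 143 214 220]
250 [ 30  25  31  43  36  30  30  32  28  34  36  41  74  83  82  83  83  79
  79  83  85 102  99  69  43  16  39  59  62  58  58  59  62  61  65]
[578.67895869 280.69174274 118.        ]
[582.28958486 152.88442391 118.        ]
```

The board is centred: top-edge centre is (580.5,216.8) against (581.5,216) expected, with length 128 mm. Handing in.

```bash
python3 -c "
from cell import ctrl
print(ctrl.finish_job())"
```

```text
the job is handed in; nothing more can be done
None
```

The job is handed in with no verdict shown: the cover stands upright and released near the centre of the blue mat, the board leans on the stand copper side out, centred to about 1 mm by the last wrist image, and it took about 25 s of robot time.

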